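# Unpack the vanity case and leave it airing

## Task

Raise the lid of the white storage case until it stands upright and let go of it there. Then pull every tube out of the case and stand each one, cap up, in the ceramic caddy, fully down on its floor. When all are in, tip the lid back down to half open, about 45 degrees, and leave it like that so that the case can air; do not disturb the bottle, the jar or the soap dish.

Things in the scene. Friction and masses are not known exactly. Their poses are not given: they have to be found in the camera images.
- case: White plastic case fixed to the counter, 140 (x) by 270 (y) by 142 mm high, walls and floor 6 mm. Origin: centre of its underside; front faces -x, lid hinged along y on its rear (+x) rim. Inside, a grey block (55 mm above the floor) has a row of five 22 mm square wells at x = -10, y = -92, -46, 0, 46, 92 mm; tubes stand in them on the case floor, 6 mm above the counter.
- lid (a joint): Lid's opening angle in rad: 0 shut, 1.57 upright, stop at 2.2. The hinge is stiff and the lid stays where it is left (about 5 N at the tab moves it).
- lid_tab (a point): Centre of the aluminium pull tab on the lid's front edge; moves with the lid. Tab: 36 mm long (it juts out in front of the shut case), 40 mm wide along y, 10 mm thick. Lid plate: 140 by 270 by 8 mm, white, mirror on its underside. Axes: -x points from the hinge to the tab, z out of the upper face.
- lid_hinge (a point): Middle of the hinge line, on the case (143 mm above the counter), axes as the case. The tab's centre lies 158 mm from it and the lid's front edge 140 mm.
- caddy: Loose white ceramic caddy, 214 (x) by 46 (y) by 85 mm high, 0.9 kg, open on top, walls and floor 4 mm, divided into five equal cells in a row along its x (cells about 38 by 38 mm inside, 42 mm apart, the middle one at its centre). Origin: centre of its underside.
- tube0: Slim cosmetic tube, upright cylinder 18 mm across and 130 mm long, black with an aluminium cap, 45 g. Origin: centre of its underside, z towards the cap. Stands at first in a well of the case, cap up 6 mm below the rim; may be absent.
- tube1: Slim cosmetic tube, upright cylinder 18 mm across and 130 mm long, black with an aluminium cap, 45 g. Origin: centre of its underside, z towards the cap. Stands at first in a well of the case, cap up 6 mm below the rim; may be absent.
- tube2: Slim cosmetic tube, upright cylinder 18 mm across and 130 mm long, black with an aluminium cap, 45 g. Origin: centre of its underside, z towards the cap. Stands at first in a well of the case, cap up 6 mm below the rim; may be absent.
- tube3: Slim cosmetic tube, upright cylinder 18 mm across and 130 mm long, black with an aluminium cap, 45 g. Origin: centre of its underside, z towards the cap. Stands at first in a well of the case, cap up 6 mm below the rim; may be absent.
- tube4: Slim cosmetic tube, upright cylinder 18 mm across and 130 mm long, black with an aluminium cap, 45 g. Origin: centre of its underside, z towards the cap. Stands at first in a well of the case, cap up 6 mm below the rim; may be absent.
- rinse: Bystander: mouth-rinse bottle, 68 mm across, 190 mm high. Origin: centre of its underside.
- cream: Bystander: low cream jar, 68 mm across, 60 mm high. Origin: centre of its underside.
- dish: Bystander: ceramic soap dish with a bar of soap, 90 by 120 mm, 31 mm high. Origin: centre of its underside.

How it is judged:
By the outcome, as a careful person would: the job done as asked, in the order asked, and still so for the second after the job is handed in, with the robot touching nothing.
Of tube0, tube1, tube2, tube3, tube4 only 3 to 5 are there at a start; the rules pass over those that are not, and their reading is None.
At some moment in a run one of caddy may be knocked a few centimetres aside while the robot is not near it.
It also fails if it takes over 210 s, if anything falls off the work surface, if the arm or the gripper's body presses on something with over 40 N, if the wrist force passes 120 N, or if a joint passes its speed limit or range.

## Robot

A 7-joint arm with a two-finger parallel gripper is mounted at the origin on the work surface. World frame = base frame: x ahead of the robot, y to its left, z up, the work surface at z = 0. Lengths are in m, angles in rad, forces in N, time in s.
With the tool pointing down it reaches from about 0.35 to 0.9 m from the base axis. Payload 19.9 kg.
Tool frame: the origin (TCP) lies midway between the tips of the shut fingers; the grasp point (between the pads) lies 19 mm behind it (grip_point_offset is the distance from the TCP to the grasp point, in m); z points along the fingers, y is the line along which they close (so a half turn about z gives the same grasp; the last joint's range is limited). The gripper opens to 94 mm and grips with 3 to 60 N. Pads are 16 mm wide; open, the fingers measure 119 mm over their backs; the gripper's body (75 mm by 177 mm) begins 78 mm behind the grasp point.
Start: joints at [-1.246, 0.417, -0.01, 1.614, 0.005, 1.111, -0.053], TCP at [0.224, 0.583, 0.205] pointing down, gripper open.
Joint ranges: [-2.81, 2.81], [-0.39, 2.02], [-1.27, 1.25], [0.06, 2.57], [-1.19, 4.33], [0.19, 2], [-2.82, 2.82]. Speed limits (rad/s): [1.89, 1.89, 2.39, 2.39, 3.01, 3.01, 3.01].

## Interface

Orientations are given as a 3x3 rotation matrix whose columns are the frame's x, y, z axes.
In Python, from cell import * gives the robot as it stands. The module is installed in compiled form; this text tells all that it offers. Calls block until the motion is done:
- movep(position, orientation): joint-space move of the TCP to a pose.
- move_linear(position, rate=0.15, ori=None, guard=None): straight line of the TCP; ori=None keeps the orientation; rate is the mean speed in m/s. With guard (N) it stops when the force on the tool has changed by that much, and returns True; else False.
- movej(angles): joint-space move.
- command_gripper(opening): finger opening in m; the grip force is fixed at half the most; returns when the fingers have stopped.
- sleep(seconds).
- solve_ik(position, orientation): joint angles nearest the present ones, or None.
- state(): the state.
- grab_frame(name): name is "side" or "top"; returns (picture, depth): 480x640x3 uint8, red, green, blue; 480x640 float32, m along the optical axis (not along the pixel's ray), 0 where there is no reading.
- calibration(name): a dict with "fx", "fy", "cx", "cy" (pixels), "k1" (the pictures are not rectified: a ray, as slopes to the right and down, at radius r is drawn at 1 + k1 r^2 times it, then the intrinsics apply), "pose" (4x4, takes a point from camera to world coordinates). Camera axes: x right, y down, z forward; pixel columns grow to the right and rows downward; lengths in m; the calibration is good to about 2 mm. A picture is of the moment at which its call begins. calibration takes no time and is no camera call.
A pose or a line that the arm cannot do raises Unreachable and nothing moves.
- close_job(): hands the job in; it is judged then, once.
The state is a dict: "t": time; "joints": joint angles; "joint_velocities": joint speeds; "joint_efforts": joint torques, N m; "tcp_pos": TCP position; "tool_rot": TCP orientation; "ft_force": force on the tool from outside, world axes, zero at the start; "torque": the same for the moment, N m; "width": finger opening in m; "grasp_force": force on a finger pad.
Only numpy, scipy, OpenCV 4.12 (cv2) and the standard library are available. Lean on these libraries where they do the work, as an engineer would, in place of code of your own. Each camera call takes 0.05 s, during which the arm holds its last target. There are 200 camera calls.

## Working session

There is one attempt and no reset: what is moved stays moved. The work goes in short steps, each a Python script; the robot and the scene stay as the last script left them, time stands still between calls to the robot, and variables do not carry over. Pictures are saved under pics/ and viewed, at most 14 in all, crops included, and the job is handed in when it is done.

```bash
mkdir -p pics; ls
python3 - <<'E'
from cell import *
import cv2,numpy as np
np.set_printoptions(precision=3,suppress=True)
for n in("side","top"):
    p,d=grab_frame(n); cv2.imwrite(f"pics/{n}0.png",p[:,:,::-1]); np.savez(f"{n}0.npz",p=p,d=d)
    print(n,calibration(n),(d>0).mean())
s=state();print(s)
E
```

```text
pics
side {'fx': 506.6023431952031, 'fy': 506.6023431952031, 'cx': 317.4859250939393, 'cy': 235.62957612592095, 'k1': -0.07535906727296182, 'pose': array([[ 0.777, -0.364,  0.513, -0.078],
       [-0.629, -0.452,  0.632, -0.804],
       [ 0.002, -0.814, -0.58 ,  0.862],
       [ 0.   ,  0.   ,  0.   ,  1.   ]])} 0.99587890625
top {'fx': 568.6056990537344, 'fy': 568.6056990537344, 'cx': 311.11343641352477, 'cy': 240.82439621024244, 'k1': -0.09421954839391666, 'pose': array([[ 0.003, -0.985,  0.17 ,  0.39 ],
       [-1.   , -0.005, -0.011,  0.031],
       [ 0.012, -0.17 , -0.985,  1.482],
       [ 0.   ,  0.   ,  0.   ,  1.   ]])} 0.9960026041666666
{'t': 0.1, 'joints': array([-1.246,  0.418, -0.01 ,  1.614,  0.005,  1.111, -0.053]), 'joint_velocities': array([-0.001, -0.002,  0.001, -0.002,  0.001,  0.   ,  0.001]), 'joint_efforts': array([ -0.   , -85.255,   0.639, -42.669,  -0.049,   0.016,   0.   ]), 'tcp_pos': array([0.224, 0.583, 0.205]), 'tool_rot': array([[-0.933,  0.359, -0.   ],
       [ 0.359,  0.933, -0.001],
       [-0.   , -0.001, -1.   ]]), 'ft_force': array([-0.143,  0.125,  0.462]), 'torque': array([-0.039, -0.047,  0.034]), 'grasp_force': 0.0, 'width': 0.0945821626037681}
```

View pics/side0.png

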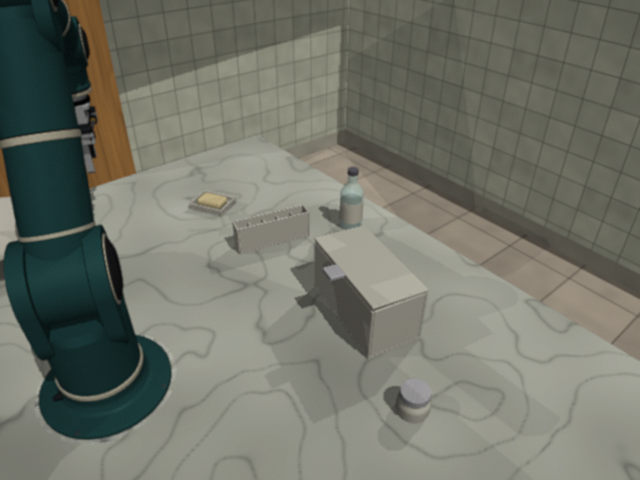

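View pics/top0.png

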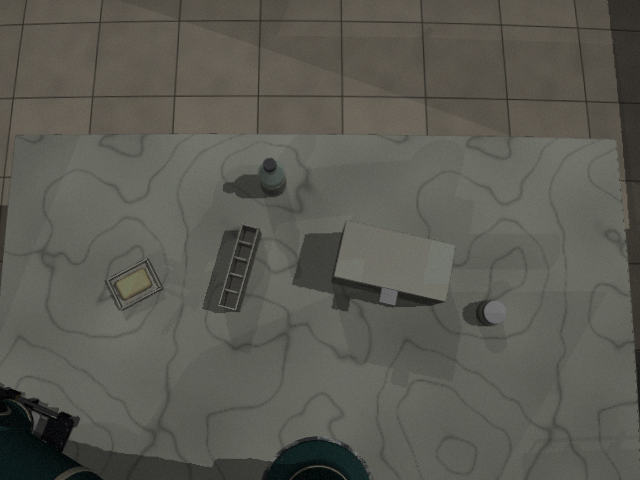

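The side view shows the case at (370,290) with its tab at (333,272). The caddy is at (272,230), the bottle at (350,200), the jar at (414,400) and the dish at (212,203). In the top view the lid is at (395,262), the tab at (388,296) and the caddy at (240,268). Next I turn depth into world points and fit rectangles.

```bash
cat > h.py <<'E'
from cell import *
import cv2, numpy as np
np.set_printoptions(precision=4,suppress=True)
def cloud(name,d):
    c=calibration(name); K=np.array([[c['fx'],0,c['cx']],[0,c['fy'],c['cy']],[0,0,1]])
    v,u=np.mgrid[:480,:640]
    n=cv2.undistortPoints(np.stack([u,v],-1).reshape(-1,1,2).astype(float),K,np.array([c['k1'],0,0,0.])).reshape(480,640,2)
    P=np.dstack([n*d[...,None],d])
    W=P@c['pose'][:3,:3].T+c['pose'][:3,3]
    W[d<=0]=np.nan
    return W
def clouds(tag=None):
    o={}
    for n in("side","top"):
        p,d=grab_frame(n); o[n]=(p,cloud(n,d))
        if tag: cv2.imwrite(f"pics/{n}_{tag}.png",p[:,:,::-1])
    return o
def sel(W,lo,hi):
    return np.all((W>lo)&(W<hi),axis=-1)
def rect(pts):
    (cx,cy),(w,h),a=cv2.minAreaRect((pts[:,:2]*1000).astype(np.float32))
    if w<h: w,h,a=h,w,a+90
    return np.array([cx/1000,cy/1000]),w,h,(a+90)%180-90   # a: long-side direction, deg
E
python3 - <<'E'
from h import *
for n in("side","top"):
    z=np.load(n+"0.npz"); W=cloud(n,z['d'])
    t=sel(W,[.2,-.6,-.05],[1,.6,.02]); print(n,"table z",np.median(W[t][:,2]))
    m=(sel(W,[.2,-.7,.02],[1.2,.7,.4])).astype(np.uint8)
    k,l,st,c=cv2.connectedComponentsWithStats(m)
    for i in range(1,k):
        if st[i,4]<60: continue
        P=W[l==i]; zt=np.percentile(P[:,2],98); T=P[P[:,2]>zt-.012]
        print(n,st[i],"ztop",zt,"rect",*rect(T), "med",np.median(T,0))
E
```

```text
side table z -0.0006522094922832844
side [ 74  98  24  75 957] ztop 0.3974293597228152 rect [0.2397 0.5493] 60.18656539916992 29.698205947875977 23.758731842041016 med [0.2309 0.5464 0.3924]
side [ 340  167   24   59 1078] ztop 0.19035070338576526 rect [0.7978 0.1167] 29.951784133911133 28.58935546875 48.513427734375 med [0.7946 0.1141 0.1889]
side [192 190  43  22 358] ztop 0.03467673297211551 rect [0.5282 0.4739] 118.15062713623047 89.54151153564453 -62.07619285583496 med [0.526  0.4701 0.0293]
side [ 232  204   78   45 2132] ztop 0.08572815196142043 rect [0.5674 0.1975] 215.55894470214844 54.73136901855469 -14.522201538085938 med [0.5642 0.1971 0.0807]
side [ 314  225  114  128 9442] ztop 0.15804749383637862 rect [ 0.5563 -0.1775] 274.46533203125 178.47897338867188 76.97051239013672 med [ 0.5634 -0.1935  0.1535]
side [ 396  379   36   40 1099] ztop 0.061687464131724386 rect [ 0.455  -0.4464] 59.16253662109375 58.25261688232422 83.25582885742188 med [ 0.4531 -0.4486  0.0588]
top table z 0.0003882466067539614
top [258 158  29  37 808] ztop 0.19350192943401354 rect [0.7972 0.1155] 29
[... 174 characters left out ...]
9 176.6585693359375 77.100830078125 med [ 0.5669 -0.1786  0.155 ]
top [ 218  223   43   89 1121] ztop 0.09003442464023603 rect [0.5677 0.1946] 215.17462158203125 47.32756805419922 -14.58843994140625 med [0.5641 0.1955 0.0845]
top [116 268  36  32 674] ztop 0.03682059865625002 rect [0.5269 0.4738] 83.94756317138672 55.012474060058594 -62.162919998168945 med [0.5277 0.4729 0.03  ]
top [477 300  30  26 579] ztop 0.06673233803316882 rect [ 0.4557 -0.4488] 56.93049240112305 56.39773178100586 -30.168193817138672 med [ 0.4554 -0.4479  0.061 ]
top [   0  387   80   49 1373] ztop 0.3938846881636901 rect [0.2302 0.5413] 50.558929443359375 24.350372314453125 13.02667236328125 med [0.2327 0.5423 0.3906]
```

Run:
```python
from h import *
a=np.radians(-13); ex=np.array([np.cos(a),np.sin(a),0]); ey=np.array([-ex[1],ex[0],0])
C0=np.array([.574,-.1827,0])
for n in("side","top"):
    z=np.load(n+"0.npz"); W=cloud(n,z['d'])
    L=(W-C0)@np.stack([ex,ey,[0,0,1]],1)
    lid=sel(L,[-.065,-.125,.13],[.065,.125,.18]); tab=sel(L,[-.12,-.05,.12],[-.075,.05,.18])
    print(n,"lid z",np.median(L[lid][:,2]),"tab n",tab.sum(),"tab z",np.median(L[tab][:,2]),"lo/hi",np.percentile(L[tab],[3,97],axis=0).ravel())
    x=L[sel(L,[-.2,-.2,.13],[.2,.2,.18])]
    print(" x range mid y>.05:",np.percentile(x[abs(x[:,1])>.05][:,0],[0.5,99.5])," y range",np.percentile(x[:,1],[.5,99.5]))
# reachability of arc
H=C0+.07*ex+[0,0,.143]
R=np.stack([np.cross(ey,[0,0,-1.]),ey,[0,0,-1.]],1); print(R)
for th in np.radians([0,30,60,90]):
    p=H-.166*(np.cos(th)*ex)+np.array([0,0,.166*np.sin(th)])-np.array([0,0,.019])
    print(p,solve_ik(p,R))
```

```text
side lid z 0.1534374212809505 tab n 219 tab z 0.15856697624580018 lo/hi [-0.1061 -0.0188  0.1515 -0.0762  0.0188  0.1612]
 x range mid y>.05: [-0.0713  0.0686]  y range [-0.1343  0.135 ]
top lid z 0.15465449158410183 tab n 233 tab z 0.159732038474387 lo/hi [-0.1055 -0.0183  0.1546 -0.0761  0.0201  0.1648]
 x range mid y>.05: [-0.07    0.0701]  y range [-0.1337  0.1331]
[[-0.9744  0.225   0.    ]
 [ 0.225   0.9744  0.    ]
 [ 0.      0.     -1.    ]]
[ 0.4805 -0.1611  0.124 ] [-0.3847  0.4016  0.7918  2.0014 -0.3678  0.8844  1.9491]
[ 0.5021 -0.1661  0.207 ] [-0.4557  0.3358  0.8786  1.8727 -0.2937  1.0684  1.883 ]
[ 0.5613 -0.1798  0.2678] [-0.422   0.4162  0.9094  1.6534 -0.3438  1.242   1.9027]
[ 0.6422 -0.1984  0.29  ] [-0.3239  0.589   0.9194  1.4003 -0.4668  1.3787  1.9446]
```

```bash
cat >> h.py <<'E'
a=np.radians(-13); ex=np.array([np.cos(a),np.sin(a),0]); ey=np.array([-ex[1],ex[0],0]); ez=np.array([0,0,1.])
C0=np.array([.574,-.1827,0]); H=C0+.07*ex+.143*ez
def down(y): return np.stack([np.cross(y,-ez),y,-ez],1)
R=down(ey)
def cw(p): return C0+p[0]*ex+p[1]*ey+p[2]*ez      # case -> world
def gp(p): return np.asarray(p)-.019*ez             # grasp point -> TCP, tool down
def arc(th,r=.166,o=.008):                         # point of the tab, lid at th
    return H+ex*(-r*np.cos(th)+o*np.sin(th))+ez*(r*np.sin(th)+o*np.cos(th))
def info(m=""):
    s=state(); print(m,"t",round(s['t'],1),s['tcp_pos'],"F",s['ft_force'],"w",round(s['width'],4),"g",round(s['grasp_force'],1))
E
python3 - <<'E'
from h import *
s=state(); move_linear(s['tcp_pos']+[0,0,.15],rate=.3)
j=state()['joints']; j[0]=.3; j[2]=0; j[4]=0; j[6]=1.57; movej(j)
info(); print(state()['tool_rot'])
movep(gp(arc(0))+.09*ez,R); info(); print(state()['joints'])
command_gripper(.07)
print(move_linear(gp(arc(0)),rate=.12,guard=8)); info()
E
```

```text
t 3.8 [ 0.5871 -0.2129  0.3549] F [-0.2954  0.4171  0.8334] w 0.0943 g 0.0
[[-0.9555  0.2951 -0.0001]
 [ 0.2951  0.9555  0.0002]
 [ 0.0002  0.0002 -1.    ]]
 t 4.6 [ 0.4818 -0.1614  0.2232] F [ 0.5607 -0.9278 -0.3563] w 0.0937 g 0.0
[ 0.2912  0.1895 -0.0323  1.8807  0.007   1.0697  1.6   ]
False
 t 6.0 [ 0.4808 -0.1612  0.1326] F [-0.6047  0.1051 -0.4242] w 0.0701 g 0.0
```

Run:
```python
from h import *
command_gripper(.03); info("grip")
for th in np.radians([8,16,24,32,40,48,56,64,72,80,85,90]):
    move_linear(gp(arc(th)),rate=.1)
    f=state()['ft_force']; print(round(np.degrees(th)),f,end=" ")
    if np.linalg.norm(f)>60: print("STOP");break
info("end")
```

```text
grip t 6.6 [ 0.4808 -0.16    0.1321] F [0.9131 6.6756 2.8864] w 0.0399 g 30.0
8 [1.5071 6.3104 1.2534] 16 [1.8467 6.1213 1.1863] 24 [1.6906 7.1804 1.4395] 32 [0.9702 5.9941 1.6995] 40 [2.8156 6.4999 1.3364] 48 [ 3.4526  6.6462 -0.3028] 56 [ 5.057   4.7463 -3.4206] 64 [ 5.2572  6.0984 -5.8509] 72 [ 4.4676  6.4342 -5.3014] 80 [ 3.8252  6.8963 -3.2146] 85 [ 4.2558  6.1035 -1.3833] 90 [3.0666 5.9308 0.8858] end t 11.0 [ 0.6508 -0.1985  0.2898] F [3.0666 5.9308 0.8858] w 0.0398 g 30.0
```

Run:
```python
from h import *
command_gripper(.07)
move_linear(state()['tcp_pos']+.08*ez,rate=.2)
movep(cw([-.20,.30,.38]),R); info()
o=clouds("open")
for n,(p,W) in o.items():
    L=(W-C0)@np.stack([ex,ey,ez],1)
    m=sel(L,[-.05,-.13,.17],[.15,.13,.275]); Q=L[m]
    if len(Q)>50:
        k=np.polyfit(Q[:,2],Q[:,0],1); print(n,len(Q),"tilt from upright deg",np.degrees(np.arctan(k[0])),"x at z.143",np.polyval(k,.143))
    m=sel(L,[-.03,-.12,.115],[.01,.12,.16]).astype(np.uint8)
    k,l,st,c=cv2.connectedComponentsWithStats(m)
    for i in range(1,k):
        if st[i,4]>8: print(n,"tube",c[i],st[i,4],np.median(L[l==i],0))
```

```text
t 13.8 [0.4473 0.1538 0.3798] F [-0.0218 -0.162  -0.3731] w 0.0701 g 0.0
side 2763 tilt from upright deg -1.3834747191001333 x at z.143 0.06920576685183367
side tube [344.     250.3333] 72 [-0.0131  0.0888  0.1305]
side tube [363.2625 272.025 ] 80 [-0.0132 -0.0029  0.1311]
side tube [373.5765 284.1176] 85 [-0.0136 -0.0476  0.1315]
top 1093 tilt from upright deg -1.4578459363233713 x at z.143 0.06955726225886803
top tube [355.5    256.8462] 52 [-0.0109  0.092   0.1361]
top tube [391.9815 265.3889] 54 [-0.0116  0.0019  0.1358]
top tube [410.7368 269.7895] 57 [-0.0113 -0.044   0.1354]
```

View pics/top_open.png

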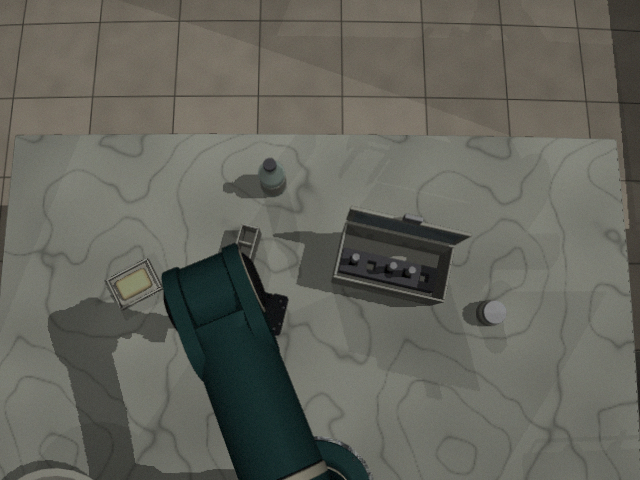

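View pics/side_open.png

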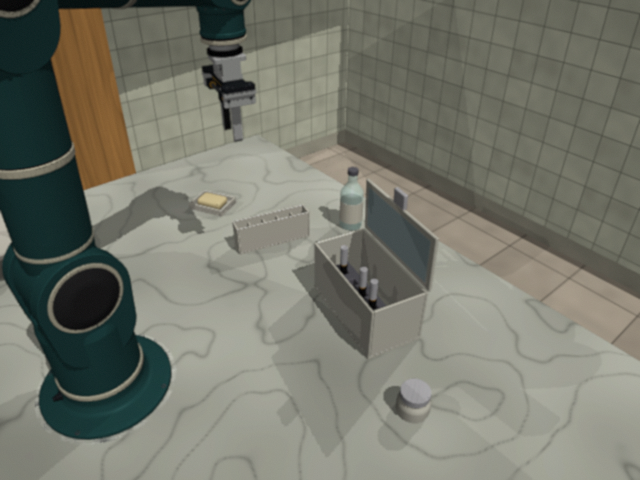

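The top view shows three tube caps at (356,257), (392,265) and (411,270), with the lid upright. The side view agrees, with caps at (344,250), (363,272) and (374,284). So wells +92, 0 and -46 are filled. Now tube one.

```bash
cat >> h.py <<'E'
def caddy(tag=None):
    for n in("top","side"):
        p,d=grab_frame(n); W=cloud(n,d)
        if tag: cv2.imwrite(f"pics/{n}_{tag}.png",p[:,:,::-1])
        m=sel(W,[.35,.05,.076],[.74,.42,.098]).astype(np.uint8)
        m=cv2.morphologyEx(m,cv2.MORPH_CLOSE,np.ones((5,5)))&~np.isnan(W[...,0])
        k,l,st,_=cv2.connectedComponentsWithStats(m.astype(np.uint8))
        i=1+np.argmax(st[1:,4]); P=W[(l==i)&sel(W,[.35,.05,.076],[.74,.42,.098])]
        c,w,h,ang=rect(P); print("caddy",n,c,w,h,ang)
        if 205<w<224 and 40<h<58: return c,np.radians(ang)
    return None
def pick(y):
    p=cw([-.0115,y,.116])
    movep(gp(p+.15*ez),R); command_gripper(.036)
    hit=move_linear(gp(p),rate=.12,guard=8); info(f"hit {hit}")
    command_gripper(.005); info("grip")
    move_linear(gp(p+.165*ez),rate=.15); info("lifted")
def place(k,hold=.110):
    r=caddy()
    if r is None: print("no caddy"); return False
    c,an=r; x=np.array([np.cos(an),np.sin(an),0]); y=np.array([-x[1],x[0],0])
    p=np.append(c,0)+.042*k*x+(.004+hold)*ez
    movep(gp(p+.14*ez),down(y))
    hit=move_linear(gp(p+.012*ez),rate=.12,guard=8)
    info(f"upper hit {hit}")
    if hit: return False
    hit=move_linear(gp(p-.002*ez),rate=.03,guard=4); info(f"floor {hit}")
    command_gripper(.05); move_linear(gp(p+.14*ez),rate=.2); return True
E
python3 - <<'E'
from h import *
pick(-.046)
if state()['width']>.012: print(place(-1))
E
```

```text
hit False t 17.5 [ 0.5528 -0.2251  0.0977] F [-0.3856  0.2561  0.1131] w 0.0363 g 0.0
grip t 17.9 [ 0.5525 -0.225   0.0971] F [0.4274 0.0887 1.8946] w 0.0174 g 30.0
lifted t 19.2 [ 0.5521 -0.2248  0.2611] F [-0.3744  0.0875 -0.6024] w 0.0177 g 30.0
caddy top [0.5673 0.1947] 214.39956665039062 47.76097869873047 -14.405853271484375
upper hit False t 22.0 [0.5271 0.2053 0.1077] F [ 0.0545 -0.0846 -1.1115] w 0.0173 g 30.0
floor True t 22.5 [0.5268 0.2052 0.0948] F [-0.0052  0.7028  4.9361] w 0.0173 g 30.0
True
```

Contact on the floor came at the expected height, so I carry on with the other two.

Run:
```python
from h import *
for y,k in((0,0),(.092,1)):
    movep(gp(cw([-.0115,y,.30])),R)
    pick(y)
    if state()['width']<.012 or not place(k): print("PROBLEM");break
else:
    movep(gp(cw([-.10,-.05,.36])),R); print(caddy("placed")); grabbed=clouds("after"); info()
    for n,(p,W) in grabbed.items():
        m=sel(W,[.4,.05,.10],[.74,.35,.16]).astype(np.uint8)
        k,l,st,c=cv2.connectedComponentsWithStats(m)
        for i in range(1,k):
            if st[i,4]>8: print(n,"cap",st[i,4],np.median(W[l==i],0),W[l==i][:,2].max())
```

```text
hit False t 27.6 [ 0.5632 -0.1803  0.0977] F [ 0.7769 -0.5051 -0.4019] w 0.0361 g 0.0
grip t 28.0 [ 0.5629 -0.1801  0.0972] F [-0.8595  0.596   0.4953] w 0.0177 g 30.0
lifted t 29.2 [ 0.5624 -0.18    0.2611] F [ 0.0383 -0.4733 -0.6644] w 0.0173 g 30.0
caddy top [0.5675 0.1948] 214.60963439941406 47.59088897705078 -14.344245910644531
upper hit False t 31.9 [0.5679 0.1949 0.1077] F [-0.183   0.5344 -0.1159] w 0.0178 g 30.0
floor True t 32.3 [0.5676 0.1949 0.0948] F [0.1132 1.3439 2.7952] w 0.0173 g 30.0
hit False t 37.1 [ 0.5839 -0.0905  0.0977] F [-0.0185 -0.534   0.7124] w 0.036 g 0.0
grip t 37.5 [ 0.5836 -0.0905  0.0972] F [0.1371 0.0949 2.4253] w 0.0174 g 30.0
lifted t 38.8 [ 0.5831 -0.0904  0.2611] F [-0.4904 -0.5308 -0.9102] w 0.0176 g 30.0
caddy top [0.5673 0.1946] 214.29307556152344 47.11921310424805 -14.515647888183594
upper hit False t 41.1 [0.6084 0.1842 0.1078] F [ 1.2154 -0.0856 -0.7496] w 0.0172 g 30.0
floor True t 41.5 [0.608  0.1842 0.0948] F [0.1637 1.0511 3.8537] w 0.0177 g 30.0
caddy top [0.5674 0.1947] 214.36460876464844 47.127445220947266 -14.287979125976562
(array([0.5674, 0.1947]), np.float64(-0.2493722792045127))
 t 44.8 [ 0.4658 -0.2082  0.3407] F [-0.5031  1.0473  0.8943] w 0.05 g 0.0
side cap 80 [0.6054 0.1798 0.1233] 0.1367875226645956
side cap 84 [0.5652 0.1899 0.1221] 0.13618587914988212
side cap 84 [0.524  0.2004 0.1213] 0.1370064227068294
top cap 60 [0.6069 0.1793 0.1327] 0.1404413010721608
top cap 59 [0.5673 0.1905 0.1324] 0.14028477747078005
top cap 59 [0.527  0.2013 0.1319] 0.13995915816032745
```

View pics/side_after.png

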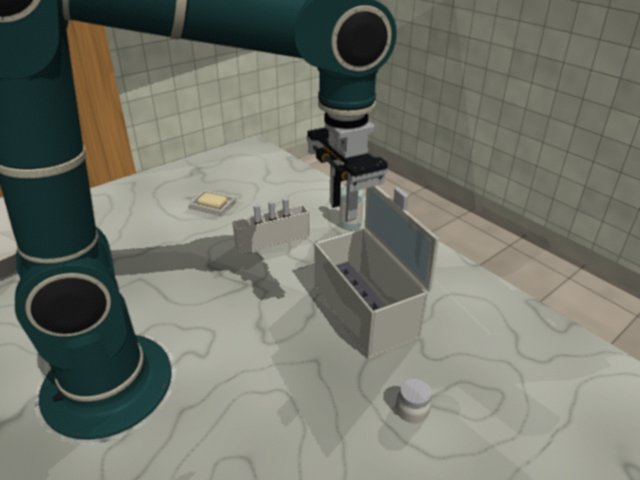

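View pics/top_after.png

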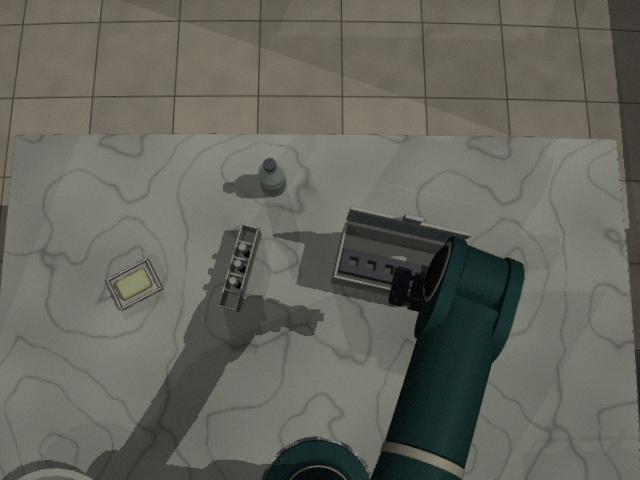

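The side view shows three caps upright in the caddy at (257,213), (272,209) and (286,206), and all wells of the case are empty. Both top-view and side-view heights put the tubes on the floor. Now the lid.

Run:
```python
from h import *
t0=np.radians(88.6)
move_linear(state()['tcp_pos']+.07*ez,rate=.2)
movep(gp(arc(t0)+.09*ez),R); command_gripper(.07)
print(move_linear(gp(arc(t0)),rate=.1,guard=8)); info()
command_gripper(.03); info("grip")
for th in np.radians([80,72,64,58,51,46]): 
    move_linear(gp(arc(th)),rate=.1); print(state()['ft_force'])
command_gripper(.07); info()
move_linear(state()['tcp_pos']+.12*ez,rate=.2)
movep(cw([-.20,-.30,.38]),R)
for n,(p,W) in clouds("half").items():
    L=(W-C0)@np.stack([ex,ey,ez],1)
    Q=L[sel(L,[-.04,-.13,.165],[.058,.13,.29])]
    k=np.polyfit(Q[:,0],Q[:,2],1); print(n,len(Q),"lid deg",-np.degrees(np.arctan(k[0])))
info()
```

```text
False
 t 47.7 [ 0.6463 -0.1994  0.2909] F [-1.0047  0.1195 -0.3891] w 0.0704 g 0.0
grip t 48.2 [ 0.6465 -0.1975  0.2903] F [1.5161 7.7273 1.2194] w 0.0397 g 30.0
[ 0.17    7.4925 -0.2214]
[-1.4827  8.3304  2.2241]
[-3.1411  9.0368  5.6181]
[-3.6733  9.5146  6.747 ]
[-5.7666  8.3298  5.3035]
[-4.509   7.9877  3.4546]
 t 51.0 [ 0.5354 -0.1738  0.2489] F [-0.6169 -0.5715  0.7934] w 0.0701 g 0.0
side 59 lid deg 44.93042263926826
top 3326 lid deg 47.68143042434835
 t 53.2 [ 0.3128 -0.4292  0.3797] F [-0.3879 -0.3988  0.0307] w 0.07 g 0.0
```

View pics/side_half.png

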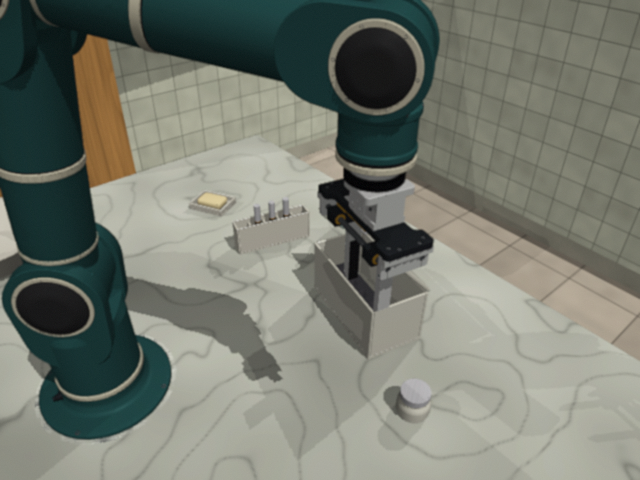

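The arm hides part of the lid, at (370,230). The caddy and its three caps at (257–286,210) are unchanged. I'll check the angle once more with the arm clear of the lid, then hand in if it is right.

Run:
```python
from h import *
j=state()['joints']; j[0]+=.5; movej(j); sleep(.5)
A=[]
for n,(p,W) in clouds("final").items():
    L=(W-C0)@np.stack([ex,ey,ez],1)
    Q=L[sel(L,[-.04,-.125,.165],[.055,.125,.29])]; Q=Q[abs(Q[:,1])>.03]
    k=np.polyfit(Q[:,0],Q[:,2],1); A.append(-np.degrees(np.arctan(k[0]))); print(n,len(Q),A[-1])
    m=sel(W,[.4,.05,.10],[.74,.35,.16]).astype(np.uint8); print("caps",[s[4] for s in cv2.connectedComponentsWithStats(m)[2][1:]])
info()
if 42<A[1]<49: print(close_job())
```

```text
side 392 45.14782711303008
caps []
top 2285 47.04551864002448
caps [np.int32(60), np.int32(59), np.int32(60)]
 t 54.8 [ 0.0688 -0.5267  0.3797] F [0.0962 1.375  0.8553] w 0.0699 g 0.0
the job is handed in; nothing more can be done
None
```

The job is handed in: the case held three tubes, all now cap up on the caddy floor, and the lid was raised upright first and left half open at about 45–47°, with the bottle, jar and dish never approached.

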